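# Level the sprung shelf of a levelling stand with a spirit level

### The job

Lay the spirit level flat in the channel on the hinged shelf of the levelling stand, lengthwise. Then take hold of the black bar knob at the end of the shelf, press it down so that the foot below it stands firmly on its steel pad, and turn it until the level's bubble sits centred between the two black rings. Finish like that, still gripping the knob and pressing it down with the bubble centred: do not let go; leave the other things on the bench where they are.

Things in the scene. Friction and masses are not known exactly. Their poses are not given: they have to be found in the camera images.
- level_center (a point): Loose spirit level: aluminium bar 110 mm long, 22 wide, 30 high, 0.14 kg, black end blocks, pale clear vial along its top. The lower 18 mm are solid bar; above, the middle 62 mm is only the 16 mm thick vial. Point: its centre, 15 mm above the underside. x along its length, y across (the 22 mm to grip), z up. Stands on its underside; may lie on the shelf either way round.
- bubble (a joint): Bubble position along the level's own x, m; 0 is centred, stops at -0.020 and 0.020. The bubble is 13 mm long; two black rings go round the vial 9.5 mm either side of its middle. It runs to the HIGHER end, about 6 mm per degree of slope along the level, and settles in about 1.5 s.
- shelf_seat (a point): Centre of the channel floor on the shelf top. y along the shelf from hinge to knob, x across, z out of the top. Channel 38 mm wide (x), 120 long (y), between two lips 3 mm high, ends open. Aluminium shelf 86 x 232 x 8 mm, top 53 mm above the bench when level, hinged 68 mm from here at -y; a spring holds the knob end 4.3 degrees up until the knob is pressed. The level does not slide off.
- knob_grip (a point): Black bar knob on the shelf's free end. Point on its axis, 112 mm from shelf_seat along y. Bar 44 mm long (this point's x), 12 thick (y, to grip), from 12 mm above to 13 mm below the point, where a flange of 48 mm diameter lies. z: axis, up. Pressing swings the shelf down (1 to 3 N, 4 to 10 mm) until the foot lands; then force rises 2 N per mm. 8 to 14 N stands the foot firmly.
- knob (a joint): Turn of the knob, rad, counter-clockwise from above positive, -1.7 to 1.7; stays where left (0.07 N m). Clockwise draws the foot in by 6 mm per rad and lowers the pressed shelf's knob end, 1.9 degrees per rad. Starts near 1, knob end too high; 0.5 to 1.6 rad clockwise is needed, as the bubble shows. The pressed knob must follow the foot down, 6 mm per rad.
- foot: Steel foot with a 20 mm rubber tip below the shelf under the knob; origin at the shelf's underside on the knob's axis. It stands on the pad only while the knob is pressed.
- pad: Round steel pad on the stand's base under the foot, 36 mm in diameter; origin at the centre of its underside, 14 mm below its top. Its height differs from case to case by up to 2.6 mm either way.
- knob_cap: The knob as a body, flange and bar; sprung on its spindle, it sinks up to 9 mm towards the shelf at 2 N per mm and turns the spindle. Origin on the axis, 22 mm below knob_grip.
- tape_measure: Bystander: tape measure 36 x 74 x 62 mm; origin at the centre of its underside.
- parts_jar: Bystander: screw jar, 53 mm in diameter, 72 mm high; origin at the centre of its underside.
- tape_green: Bystander: roll of tape, 64 mm in diameter, 19 mm high; origin at the centre of its underside.
There are look-alikes about, which are no part of the job. Several things look just like the part that bears level_center: the one meant starts farthest to the robot's right.

How it is judged (in metres and radians):
On the way:
1. the level lies in the channel of the shelf, let go (x of level_center in the frame of shelf_seat between -0.011 and 0.011 m and y of level_center in the frame of shelf_seat between -0.025 and 0.025 m and z of level_center in the frame of shelf_seat between 0.011 and 0.019 m and angle between the x axis of level_center and the y axis of shelf_seat, either way round below 0.15 rad and angle between the z axis of level_center and the z axis of shelf_seat, either way round below 0.05 rad and distance between the grasp point and level_center above 0.05 m), for 0.3 s.
At the end, for the whole second after the job is handed in: Through the last second: bubble within 3 mm of centre (between the rings); level flat in the channel (11 mm across, 25 mm along, 0.15 rad); foot presses the pad with over 2 N; the fingers still hold the knob (over 2 N) (value of joint bubble between -0.003 and 0.003 m and x of level_center in the frame of shelf_seat between -0.011 and 0.011 m and y of level_center in the frame of shelf_seat between -0.025 and 0.025 m and z of level_center in the frame of shelf_seat between 0.011 and 0.019 m and angle between the x axis of level_center and the y axis of shelf_seat, either way round below 0.15 rad and angle between the z axis of level_center and the z axis of shelf_seat, either way round below 0.05 rad and contact force between foot and pad above 2 N and contact force between the fingers and knob_cap above 2 N and distance between the grasp point and knob_grip below 0.03 m); the arm keeps its last pose, push and grip.
It fails at once if a bystander (tape measure, jar or tape roll) is pushed more than 20 mm (distance of any of tape_measure, parts_jar, tape_green from where it was at the start of the episode above 0.02 m).
It also fails if it takes over 58 s, if anything falls off the work surface, if the arm or the gripper's body presses on something with over 40 N, if the wrist force passes 120 N, or if a joint passes its speed limit or range.

### The arm

A 6-joint arm with a two-finger parallel gripper is mounted at the origin on a cart in front of the work surface, level with it; the furniture and walls round the work are solid. World frame = base frame: x ahead of the robot, y to its left, z up, the work surface at z = 0. Lengths are in m, angles in degrees, forces in N, time in s.
With the tool pointing down it reaches from about 0.3 to 0.75 m from the base axis. Payload 8.5 kg.
Tool frame: the origin (TCP) lies between the finger pads; the fingertips stand 14 mm ahead of it and the grasp point (between the pads) lies 5 mm behind it; x points along the fingers, z is the direction in which the jaws open and shut, and the axes are right-handed (so a half turn about x gives the same grasp; the last joint's range is limited). The gripper opens to 85 mm and grips with 20 to 120 N. Pads are 22 mm wide; open, the fingers measure 114 mm over their backs; the gripper's body (76 mm by 85 mm) begins 54 mm behind the grasp point. The pads swing forward as they close: fully open they stand 13 mm farther back than shut.
Start: joints at [58.997, 21.807, 74.336, -0, 83.858, -12.336], TCP at [0.176, 0.521, 0.245] pointing down, gripper open.
Joint ranges: [-178.18, 178.18], [-50.72, 133.34], [12.68, 142.11], [-81.47, 261.47], [9.98, 163.14], [-165.26, 165.26]. Speed limits (degrees/s): [136.94, 136.94, 180, 180, 180, 180].

### API

Orientations are given as a 3x3 rotation matrix whose columns are the frame's x, y, z axes.
In Python, from rig import env gives the robot as it stands.
- The arm moves only by the shell command python3 -m jog 'ROWS' [FORCE]. ROWS is JSON, a list of rows, each a list of 5 numbers: the opening, from -1 (shut) to 1 (fully open), so that 0 is half open, then the shift along the tool's x, y, z in m, then the turn about the tool's x in rad. In form: [[claw, dx, dy, dz, yaw], ...]. A call has 1 to 20 rows; each row is the pose to reach, as a shift and turn from the pose commanded when the call began, along the tool's axes at that moment; what a row does not reach only later rows make up. A row lasts 1/10 s, in which the tool goes at most 50 mm and 8.59 degrees, less where a joint would pass 70% of its speed; a pose out of reach is approached as far as the arm can. A call with a gripper value outside its range is refused whole. The fingers move at their own pace and stop on an object; FORCE is the grip in N (left out, the last holds). Time passes only in rows, so rows that repeat a pose let the fingers close. It gives the time, the measured TCP pose, the force and the opening at its end, in the units of the state.
- env.observe(): the state, without advancing time (a new reading comes with each control period).
- env.get_image(name): name is "scene" or "side" or "wrist"; returns the picture (384x512x3 uint8, red, green, blue); there is no depth.
- env.camera_model(name): a dict with "fx", "fy", "cx", "cy" (pixels), "origin" and "orientation" of the camera in the world. Camera axes: x right, y up, looking along -z (the intrinsics and any distortion apply to the point x, -y, -z); pixel columns grow to the right and rows downward; lengths in m; the calibration is good to about 2 mm. A picture is of the moment at which its call begins: read the wrist's pose just before it. camera_model takes no time and is no camera call; for the wrist camera it gives the pose at the moment of the call.
- env.close_job(): hands the job in, once; it reports no verdict.
The state is a dict: "time_s": time; "q": joint angles; "qvel": joint speeds; "joint_efforts": joint torques, N m; "position": TCP position; "tool_rot": TCP orientation; "ft_force": force on the tool from outside, world axes, zero at the start; "wrist_torque": the same for the moment, N m; "grip_width": finger opening in m.
Only numpy, scipy, OpenCV 4.12 (cv2) and the standard library are available. Lean on these libraries where they do the work, as an engineer would, in place of code of your own. Each camera call takes 0.05 s, during which the arm holds its last target.

## Working session

There is one attempt and no reset: what is moved stays moved. The work goes in short steps, Python scripts to look and compute and a shell command to move; the robot and the scene stay as the last step left them, time stands still between calls to the robot, and variables do not carry over. Pictures are saved under pics/ and viewed, and the job is handed in when it is done.

```bash
ls; mkdir -p pics; python3 - <<'E'
from rig import env
import cv2,numpy as np
print(env.observe())
for n in("scene","side","wrist"):
    print(n,env.camera_model(n))
    cv2.imwrite(f"pics/{n}0.png",env.get_image(n)[:,:,::-1])
E
```

```text
pics
{'time_s': 0.0, 'q': array([ 5.89985031e+01,  2.18404022e+01,  7.43837232e+01,  3.38049038e-04,
        8.38582474e+01, -1.23372892e+01]), 'qvel': array([-0.04412752, -0.01076769,  0.02579366, -0.02565653, -0.00213485,
       -0.02067819]), 'joint_efforts': array([ 1.14168692e-03, -4.48454010e+01, -2.31279087e+01, -1.59504002e-04,
        4.73459877e-03,  7.14960294e-06]), 'position': array([0.17588526, 0.52083623, 0.24472334]), 'tool_rot': array([[-7.45518877e-04, -9.47410058e-01,  3.20021290e-01],
       [-1.22928900e-03,  3.20022005e-01,  9.47409312e-01],
       [-9.99998967e-01,  3.12912875e-04, -1.40322321e-03]]), 'ft_force': array([ 0.0394991 , -0.01305092,  0.49148669]), 'wrist_torque': array([-0.00891201,  0.04766359,  0.01782018]), 'grip_width': 0.08544825942998154}
scene {'fx': 378.14471153451757, 'fy': 378.14471153451757, 'cx': 262.9253823352185, 'cy': 188.6741741111804, 'origin': array([ 0.17307796, -0.32212705,  0.80186593]), 'orientation': array([[ 0.88695837,  0.33741276, -0.3153688 ],
       [-0.46175113,  0.63376269, -0.62058903],
       [-0.00952568,  0.69605854,  0.71792185]])}
side {'fx': 496.0785697920299, 'fy': 496.0785697920299, 'cx': 247.398209644644, 'cy': 189.3183082793527, 'origin': array([0.34399038, 1.17615897, 0.8732131 ]), 'orientation': array([[-0.99199939,  0.07640791, -0.10049401],
       [-0.12568339, -0.67259258,  0.72926189],
       [-0.01187015,  0.73605778,  0.67681463]])}
wrist {'fx': 312.2896610479711, 'fy': 312.2896610479711, 'cx': 257.36106983891034, 'cy': 191.050528828871, 'origin': array([0.09868767, 0.54784955, 0.37351586]), 'orientation': array([[ 3.19728394e-01, -8.98056600e-01, -3.02106103e-01],
       [ 9.47508793e-01,  3.02732353e-01,  1.02860146e-01],
       [-9.16941576e-04, -3.19135498e-01,  9.47708654e-01]])}
```

View pics/scene0.png

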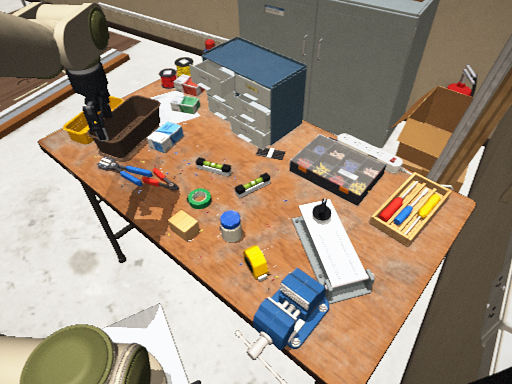

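View pics/side0.png

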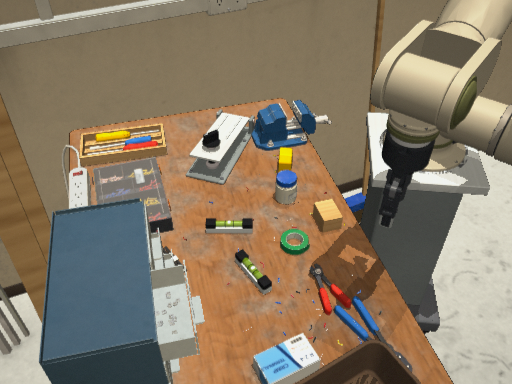

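View pics/wrist0.png

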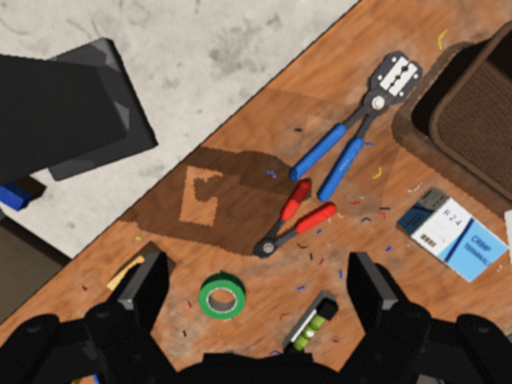

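The scene view shows two levels, near (213,165) and (253,184). The shelf is near (335,245), with the knob at (322,208). In the side view the right-hand level is at (229,226) and the knob at (211,138). I'll zoom in on these.

```bash
cat > h.py <<'E'
from rig import env
import numpy as np,cv2
def ray(cm,u,v):
    d=np.array([(u-cm['cx'])/cm['fx'],-(v-cm['cy'])/cm['fy'],-1.])
    return np.array(cm['origin']),np.array(cm['orientation'])@d
def onz(cm,u,v,z):
    o,d=ray(cm,u,v); return o+d*(z-o[2])/d[2]
def proj(cm,p):
    q=np.array(cm['orientation']).T@(np.array(p)-cm['origin'])
    return cm['cx']+cm['fx']*q[0]/-q[2], cm['cy']+cm['fy']*q[1]/q[2]
def tri(c1,p1,c2,p2):
    o1,d1=ray(c1,*p1);o2,d2=ray(c2,*p2)
    A=np.stack([d1,-d2],1);t=np.linalg.lstsq(A,o2-o1,rcond=None)[0]
    a=o1+t[0]*d1;b=o2+t[1]*d2
    return (a+b)/2,np.linalg.norm(a-b)
def crop(src,x0,y0,w,h,s,dst):
    im=cv2.imread(src)[y0:y0+h,x0:x0+w]
    cv2.imwrite(dst,cv2.resize(im,None,fx=s,fy=s,interpolation=cv2.INTER_CUBIC))
E
python3 - <<'E'
from h import *
crop("pics/scene0.png",190,140,200,150,4,"pics/sc1.png")
crop("pics/side0.png",170,100,150,150,4,"pics/si1.png")
E
```

```text
(no output)
```

View pics/sc1.png

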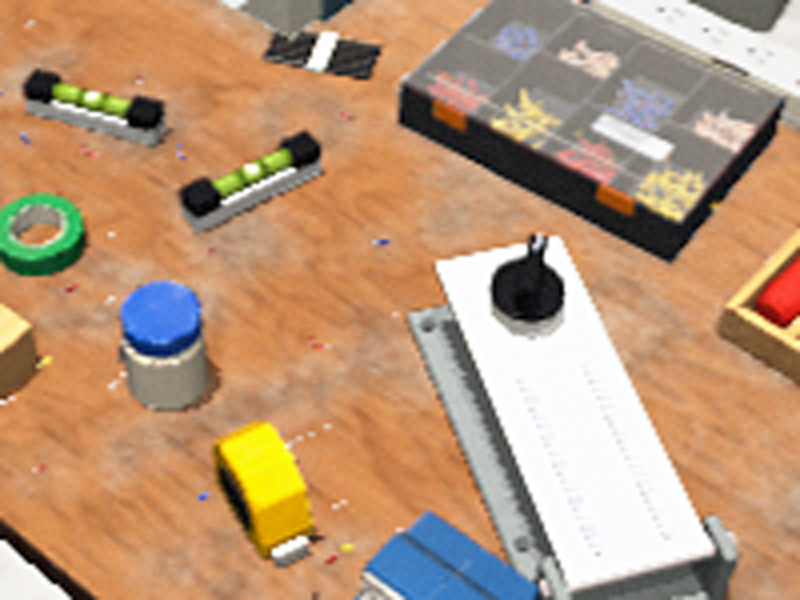

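View pics/si1.png

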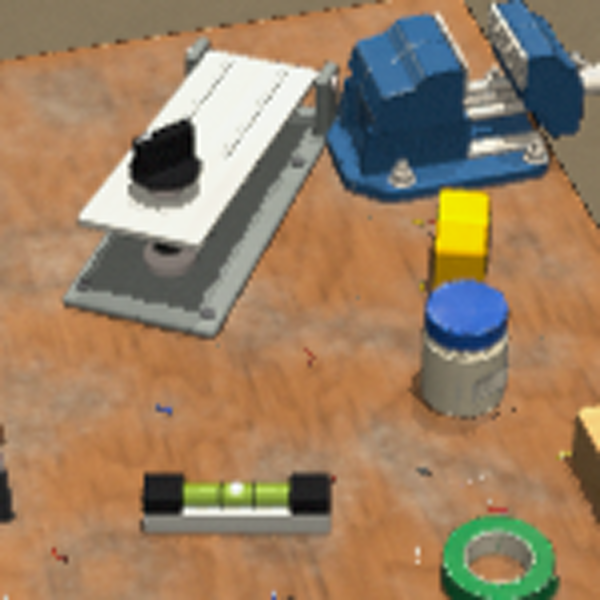

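```bash
python3 - <<'E'
from h import *
S=env.camera_model("scene");D=env.camera_model("side")
s=lambda x,y:(190+(x+.5)/4-.5,140+(y+.5)/4-.5); d=lambda x,y:(170+(x+.5)/4-.5,100+(y+.5)/4-.5)
P={}
for n,a,b in [("farL",(437,262),(195,245)),("farR",(560,238),(78,220)),("nearL",(567,590),(317,72)),("nearR",(715,550),(215,50)),
 ("bubble",(253,171),(237,490)),("knobflange",(528,285),(165,165)),("barend",(536,240),(160,135))]:
    p,e=tri(S,s(*a),D,d(*b)); print(n,p.round(4),round(e,4)); P[n]=p
# level end blocks: black mask
for nm,cm,f in(("scene",S,s),("side",D,d)):
    im=cv2.imread(f"pics/{nm}0.png")
    m=(im.max(2)<60).astype(np.uint8)
    n,l,st,c=cv2.connectedComponentsWithStats(m)
    for i in range(1,n):
        if 20<st[i,4]<400: print(nm,st[i],c[i].round(1), onz(cm,*c[i],0.025).round(4))
E
```

```text
farL [0.5496 0.2139 0.0708] 0.0013
farR [0.6309 0.1948 0.0695] 0.001
nearL [ 0.4982 -0.0125  0.0522] 0.0041
nearR [ 0.5799 -0.0317  0.0548] 0.0042
bubble [0.4988 0.3831 0.0279] 0.0006
knobflange [0.5788 0.1571 0.0898] 0.0001
barend [0.5819 0.1637 0.1205] 0.0068
scene [26  0 14  2 25] [33.2  0.4] [0.0549 2.2628 0.025 ]
scene [21  2 31 17 92] [32.9 11.3] [0.0405 2.0931 0.025 ]
scene [217  38  19  10  22] [225.5  42.9] [0.7923 1.2546 0.025 ]
scene [  0  45  17  32 243] [ 6.7 61. ] [-0.1069  1.5487  0.025 ]
scene [16 54 11 13 44] [21.3 60.2] [-0.0503  1.5263  0.025 ]
scene [32 54 13  9 21] [37.5 58.2] [0.0134 1.5117 0.025 ]
scene [175  58  18   9  64] [183.8  62.3] [0.5628 1.1715 0.025 ]
scene [471  78   6  19  48] [473.6  86.5] [1.4803 0.4537 0.025 ]
scene [479 139  11  27  51] [484.2 148.7] [1.213  0.1767 0.025 ]
scene [ 40 146  30  25  74] [ 54.3 158.5] [-0.0008  0.7726  0.025 ]
scene [257 149  12   7  35] [263.2 151.7] [0.5903 0.4934 0.025 ]
scene [272 151  13   8  51] [277.7 154.6] [0.624  0.4595 0.025 ]
scene [196 158   9   8  47] [199.7 161.2] [0.3967 0.5459 0.025 ]
scene [221 164
[... 1046 characters left out ...]
e [150 218  23  14 231] [161.2 225.1] [0.6556 0.4081 0.025 ]
side [206 219  10  10  87] [210.3 223. ] [0.5421 0.3885 0.025 ]
side [242 219  10   9  84] [246.8 223.1] [0.4565 0.3787 0.025 ]
side [ 50 227   3  22  23] [ 51.4 238. ] [0.8966 0.4768 0.025 ]
side [ 40 250  11 114 148] [ 45.2 310.9] [0.8278 0.6654 0.025 ]
side [235 250  13  13  94] [240.6 255.6] [0.4578 0.4781 0.025 ]
side [321 272   9  15  32] [323.6 278.4] [0.2753 0.5193 0.025 ]
side [258 275  13  15 129] [264.  282.3] [0.3991 0.5441 0.025 ]
side [  4 284  22  13 177] [ 14.6 289.9] [0.9131 0.6242 0.025 ]
side [407 304  13  13  86] [413.8 308.6] [0.0962 0.5733 0.025 ]
side [419 323  20  11 129] [428.  326.9] [0.0739 0.6123 0.025 ]
```

Measurements agree with the sizes given. The level's centre is about (0.499, 0.3835), 6.4° from x, with block centres 87 mm apart. The shelf corners give 232 x 84 mm, 4.2° up, with its long axis at 77.2°. Next I'll work out the move to above the level.

```bash
cat >> h.py <<'E'
def go(p,psi=None):
    o=env.observe();R=np.array(o['tool_rot']);d=R.T@(np.array(p)-o['position'])
    cur=np.degrees(np.arctan2(R[1,2],R[0,2]))
    print("rows shift",d.round(4),"psi now",cur.round(2), "yaw",None if psi is None else round(float(np.radians(-(((psi-cur)+180)%360-180))),4))
E
python3 - <<'E'
from h import *
go([0.499,0.3835,0.13],96.4)
E
```

```text
rows shift [ 0.1148 -0.3501 -0.0266] psi now 71.33 yaw -0.4375
```

```bash
python3 -m jog '[[1,0.03,-0.045,-0.003,-0.1],[1,0.06,-0.09,-0.007,-0.2],[1,0.09,-0.135,-0.01,-0.3],[1,0.1148,-0.18,-0.014,-0.4375],[1,0.1148,-0.225,-0.017,-0.4375],[1,0.1148,-0.27,-0.02,-0.4375],[1,0.1148,-0.315,-0.024,-0.4375],[1,0.1148,-0.3501,-0.0266,-0.4375],[1,0.1148,-0.3501,-0.0266,-0.4375],[1,0.1148,-0.3501,-0.0266,-0.4375],[1,0.1148,-0.3501,-0.0266,-0.4375]]'
python3 - <<'E'
from h import *
o=env.observe();print(o['position'],o['q'])
W=env.camera_model("wrist")
im=env.get_image("wrist")[:,:,::-1].copy()
cv2.imwrite("pics/w1.png",cv2.resize(im,None,fx=1.5,fy=1.5))
go([0.499,0.3835,0.13],96.4)
for p in([.499,.3835,.030],[.4552,.3786,.025],[.5422,.3882,.025]):print(proj(W,p))
E
```

```text
time_s: 1.25
position: [0.498, 0.3843, 0.1304]
tool_rot: [[-0.001, -0.994, -0.113], [-0.0, -0.113, 0.994], [-1.0, 0.001, -0.0]]
ft_force: [-1.1, 0.7, -0.1]
grip_width: 0.0853
[0.49800549 0.3843464  0.13038553] [ 2.68893931e+01  3.51465247e+01  7.07956687e+01  1.43394457e-02
  7.41094138e+01 -6.95776418e+01]
rows shift [ 0.0006 -0.0009 -0.0011] psi now 96.49 yaw 0.0015
(np.float64(255.4554397269179), np.float64(197.47403965817117))
(np.float64(255.4768187397301), np.float64(139.88975758039285))
(np.float64(255.34404114573962), np.float64(244.20426927089215))
```

View pics/w1.png

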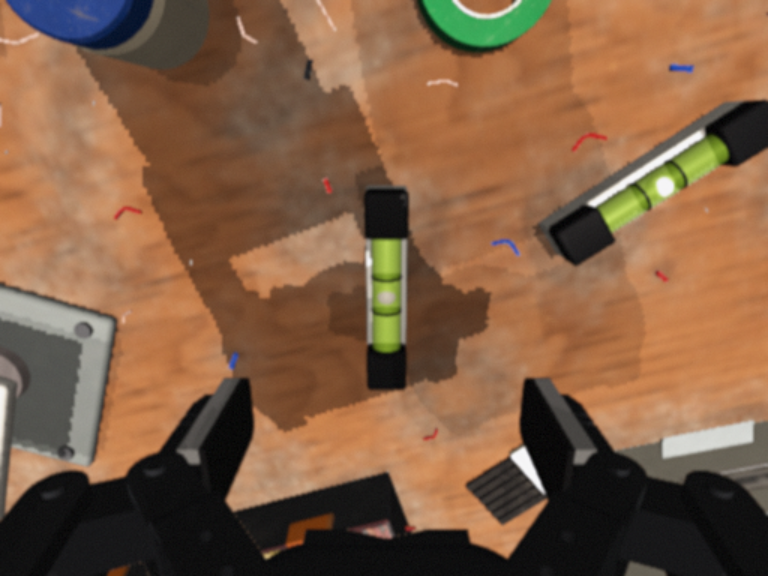

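The wrist view shows the level lined up with the jaws. Its bubble is at (257,198), where (255,197) was predicted. I'll descend and grip.

```bash
python3 -m jog '[[1,0.04,-0.001,0,0],[1,0.075,-0.001,0,0],[1,0.095,-0.001,0,0],[1,0.108,-0.001,0,0],[1,0.108,-0.001,0,0],[-1,0.108,-0.001,0,0],[-1,0.108,-0.001,0,0],[-1,0.108,-0.001,0,0],[-1,0.108,-0.001,0,0],[-1,0.108,-0.001,0,0],[-1,0.108,-0.001,0,0],[-1,0.108,-0.001,0,0]]' 30
python3 -m jog '[[-1,-0.03,0,0,0],[-1,-0.07,0,0,0],[-1,-0.11,0,0,0],[-1,-0.13,0,0,0],[-1,-0.13,0,0,0]]'
python3 - <<'E'
from h import *
W=env.camera_model("wrist")
im=env.get_image("wrist")[:,:,::-1].copy()
cv2.imwrite("pics/w2.png",cv2.resize(im,None,fx=1.5,fy=1.5))
E
```

```text
time_s: 2.5
position: [0.5004, 0.3841, 0.0232]
tool_rot: [[0.001, -0.994, -0.112], [0.001, -0.112, 0.994], [-1.0, -0.001, 0.0]]
ft_force: [-1.2, -0.2, 5.5]
grip_width: 0.0213
time_s: 3.0
position: [0.5011, 0.3843, 0.1552]
tool_rot: [[0.005, -0.994, -0.111], [0.002, -0.111, 0.994], [-1.0, -0.005, 0.002]]
ft_force: [0.5, -0.1, -2.7]
grip_width: 0.021
```

View pics/w2.png

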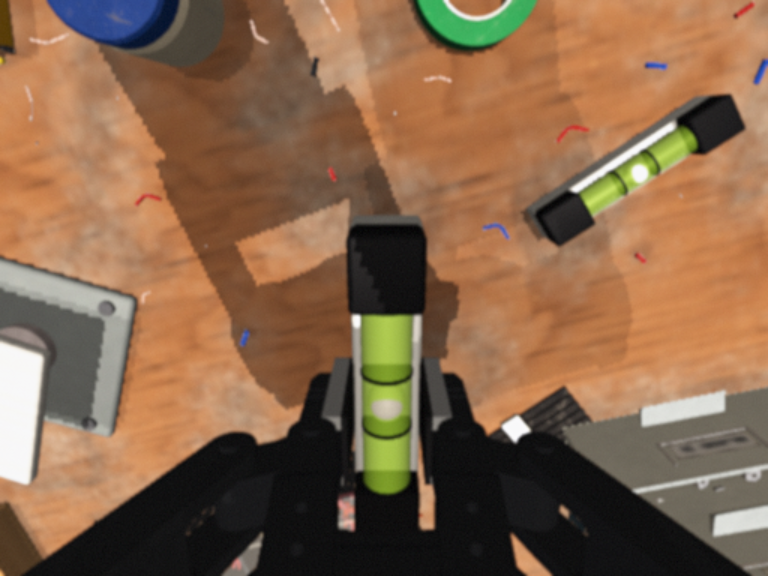

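The level is held level near its middle. Before carrying it over, I'll check the seat position from the lips in the first pictures.

```bash
python3 - <<'E'
from h import *
S=env.camera_model("scene");D=env.camera_model("side")
s=lambda x,y:(190+(x+.5)/4-.5,140+(y+.5)/4-.5); d=lambda x,y:(170+(x+.5)/4-.5,100+(y+.5)/4-.5)
for p in[(520,380),(600,555),(585,365),(670,540)]:print(onz(S,*s(*p),.061).round(4))
for p in[(232,64),(190,112),(288,72),(226,156)]:print(onz(D,*d(*p),.061).round(4))
a=np.array([.59025,.20435]);u=np.array([.2214,.975])
print(a-u*.044,a-u*.156)
crop("pics/scene0.png",290,190,100,120,6,"pics/sc2.png")
crop("pics/side0.png",180,105,80,70,8,"pics/si2.png")
go([.556,.053,.18],-12.8)
E
```

```text
[0.5485 0.115  0.061 ]
[ 0.5207 -0.0069  0.061 ]
[0.5901 0.106  0.061 ]
[ 0.5607 -0.0173  0.061 ]
[ 0.5608 -0.0044  0.061 ]
[0.5809 0.0573 0.061 ]
[0.5193 0.0012 0.061 ]
[0.5478 0.1052 0.061 ]
[0.5805084 0.16145  ] [0.5557116 0.05225  ]
rows shift [-0.0274 -0.0186 -0.335 ] psi now 96.4 yaw 1.9059
```

View pics/sc2.png

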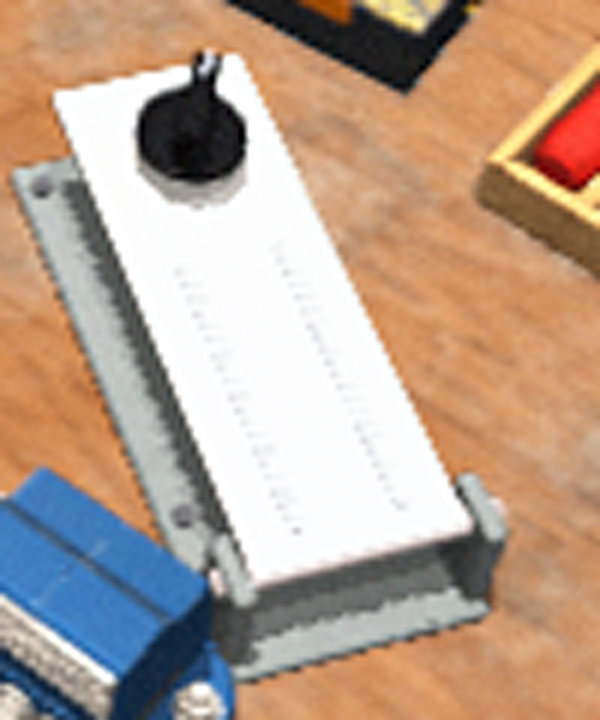

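View pics/si2.png

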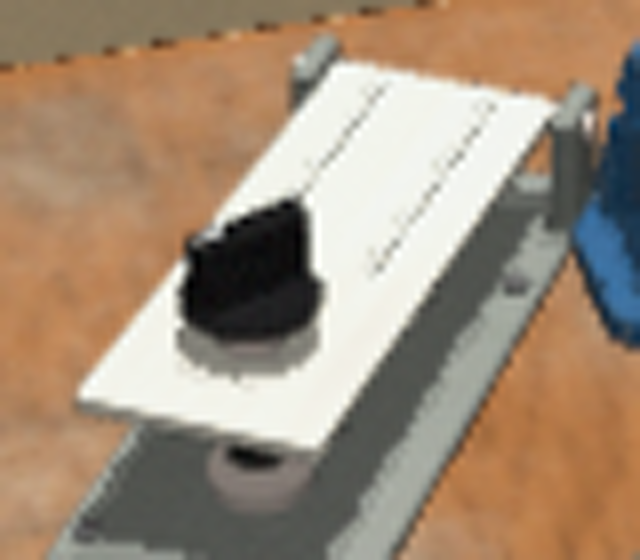

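Lip midpoint (0.555, 0.049) and shelf-end estimate (0.556, 0.052) agree, so I'll use (0.555, 0.051). Carrying over.

```bash
python3 -m jog '[[-1,-0.0274,-0.001,-0.01,0.147],[-1,-0.0274,-0.003,-0.035,0.294],[-1,-0.0274,-0.005,-0.06,0.44],[-1,-0.0274,-0.006,-0.09,0.587],[-1,-0.0274,-0.008,-0.12,0.733],[-1,-0.0274,-0.01,-0.15,0.88],[-1,-0.0274,-0.011,-0.18,1.027],[-1,-0.0274,-0.013,-0.21,1.173],[-1,-0.0274,-0.014,-0.24,1.32],[-1,-0.0274,-0.015,-0.27,1.466],[-1,-0.0274,-0.016,-0.295,1.613],[-1,-0.0274,-0.017,-0.32,1.76],[-1,-0.0274,-0.0174,-0.335,1.9059],[-1,-0.0274,-0.0174,-0.3366,1.9059],[-1,-0.0274,-0.0174,-0.3366,1.9059],[-1,-0.0274,-0.0174,-0.3366,1.9059],[-1,-0.0274,-0.0174,-0.3366,1.9059]]'
python3 - <<'E'
from h import *
print(env.observe()['q'])
for n in("wrist","scene","side"):
    cv2.imwrite(f"pics/{n}3.png",env.get_image(n)[:,:,::-1])
go([.555,.051,.1],-12.8)
crop("pics/scene3.png",270,120,130,180,3,"pics/sc3.png")
crop("pics/side3.png",150,60,150,130,4,"pics/si3.png")
E
```

```text
time_s: 4.75
position: [0.5547, 0.0522, 0.1796]
tool_rot: [[-0.001, 0.219, 0.976], [0.0, 0.976, -0.219], [-1.0, 0.0, -0.001]]
ft_force: [-0.6, -0.4, -1.5]
grip_width: 0.021
[-6.79727028e+00  2.57126498e+01  7.94065243e+01  6.64121919e-03
  7.49181039e+01  5.83720622e+00]
rows shift [ 0.0799 -0.0008  0.0003] psi now -12.71 yaw 0.0015
```

View pics/wrist3.png

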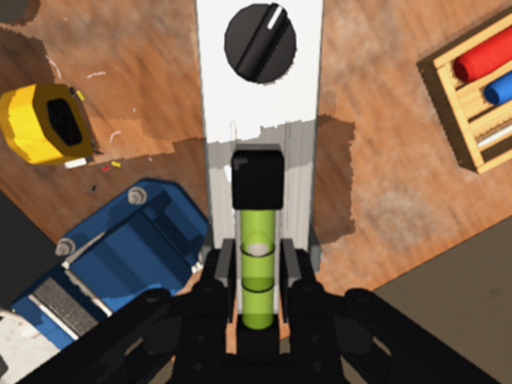

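View pics/sc3.png

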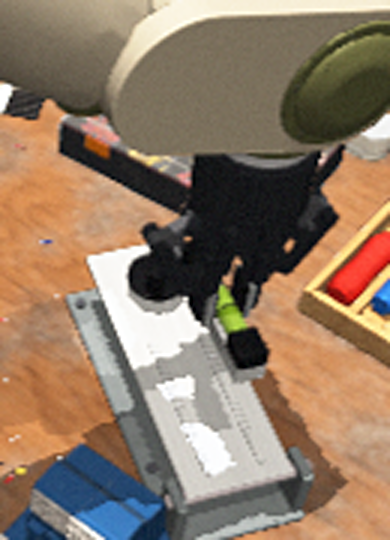

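View pics/si3.png

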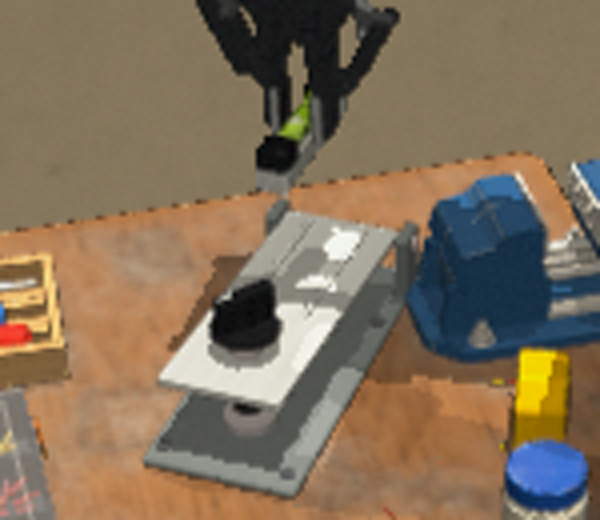

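Wrist view: the level is at column 258, and the shelf and knob axis at column 260, so the shelf is about 1.5 mm to the right. The bar knob's white mark is at (276,15). I'll descend with a 1.5 mm correction.

```bash
python3 -m jog '[[-1,0.03,-0.001,0.0017,0],[-1,0.06,-0.001,0.0017,0],[-1,0.075,-0.001,0.0017,0],[-1,0.084,-0.001,0.0017,0],[-1,0.09,-0.001,0.0017,0],[-1,0.093,-0.001,0.0017,0],[-1,0.095,-0.001,0.0017,0],[-1,0.095,-0.001,0.0017,0]]'
python3 - <<'E'
from h import *
cv2.imwrite(f"pics/wrist4.png",env.get_image("wrist")[:,:,::-1])
cv2.imwrite(f"pics/side4.png",env.get_image("side")[:,:,::-1])
crop("pics/side4.png",150,60,150,130,4,"pics/si4.png")
E
```

```text
time_s: 5.7
position: [0.5567, 0.05, 0.0854]
tool_rot: [[0.001, 0.222, 0.975], [-0.0, 0.975, -0.222], [-1.0, 0.0, 0.001]]
ft_force: [0.9, -0.4, -1.4]
grip_width: 0.0211
```

View pics/wrist4.png

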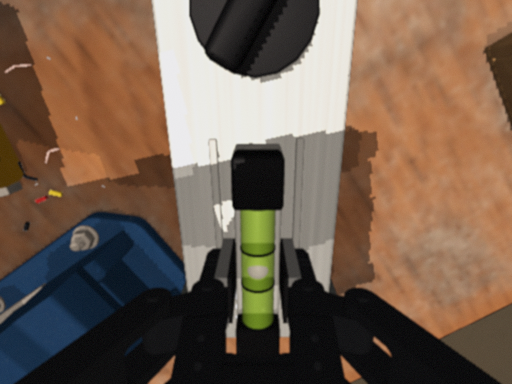

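View pics/si4.png

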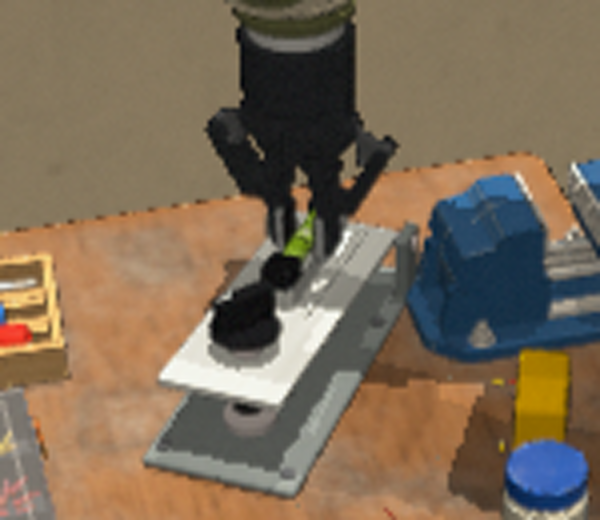

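Wrist view: the level is central between the lips, at columns 213 and 301. I'll lower it 4 mm more and release.

```bash
python3 -m jog '[[-1,0.002,0,0,0],[-1,0.004,0,0,0],[-1,0.004,0,0,0],[-1,0.004,0,0,0]]'
python3 -m jog '[[-0.3,0,0,0,0],[-0.2,0,0,0,0],[-0.1,0,0,0,0],[-0.1,0,0,0,0],[-0.1,-0.02,0,0,0],[-0.1,-0.05,0,0,0],[-0.1,-0.09,0,0,0],[-0.1,-0.12,0,0,0],[-0.1,-0.12,0,0,0]]'
python3 - <<'E'
from h import *
cv2.imwrite(f"pics/wrist5.png",env.get_image("wrist")[:,:,::-1])
E
```

```text
time_s: 6.2
position: [0.5567, 0.0501, 0.0811]
tool_rot: [[0.001, 0.222, 0.975], [0.0, 0.975, -0.222], [-1.0, 0.0, 0.001]]
ft_force: [-0.1, 1.1, 1.8]
grip_width: 0.0211
time_s: 7.1
position: [0.5579, 0.0499, 0.2051]
tool_rot: [[0.008, 0.221, 0.975], [-0.001, 0.975, -0.221], [-1.0, 0.001, 0.008]]
ft_force: [0.5, 0.5, 0.0]
grip_width: 0.0382
```

View pics/wrist5.png

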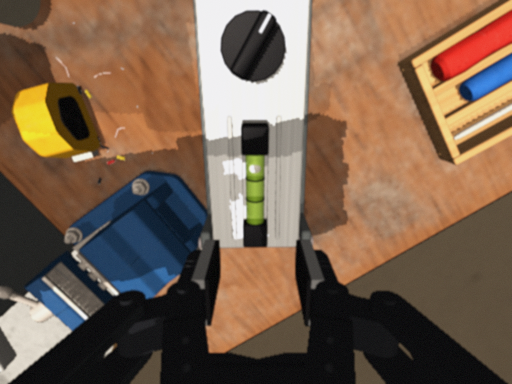

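The level lies straight in the channel, between lips at columns 232 and 278, with its bubble at the knob end (255,168). Next I'll look at the knob from above.

```bash
python3 - <<'E'
from h import *
go([.580,.16,.21],-12.8)
E
```

```text
rows shift [-0.0074  0.1124 -0.0019] psi now -12.8 yaw 0.0001
```

```bash
python3 -m jog '[[0.2,-0.007,0.04,-0.001,0],[0.2,-0.007,0.08,-0.002,0],[0.2,-0.007,0.112,-0.002,0],[0.2,-0.007,0.112,-0.002,0],[0.2,-0.007,0.112,-0.002,0],[0.2,-0.007,0.112,-0.002,0],[0.2,-0.007,0.112,-0.002,0]]'
python3 - <<'E'
from h import *
o=env.observe();print(o['q'].round(1),o['position'],o['ft_force'])
W=env.camera_model("wrist");im=env.get_image("wrist")[:,:,::-1].copy()
cv2.imwrite(f"pics/wrist6.png",cv2.resize(im,None,fx=1.5,fy=1.5,interpolation=cv2.INTER_CUBIC))
cv2.imwrite("pics/w6raw.png",im)
import pickle;pickle.dump(W,open("w6.pkl","wb"))
m=((im.max(2)<75)).astype(np.uint8)
n,l,st,c=cv2.connectedComponentsWithStats(m)
for i in range(1,n):
    if st[i,4]>300: print(st[i],c[i])
E
```

```text
time_s: 7.85
position: [0.5792, 0.1587, 0.2076]
tool_rot: [[-0.001, 0.223, 0.975], [-0.0, 0.975, -0.223], [-1.0, -0.0, -0.001]]
ft_force: [-0.1, -1.0, -0.2]
grip_width: 0.0511
[ 4.  28.5 69.6 -0.  82.  16.9] [0.57919193 0.15868007 0.20757744] [-0.06540357 -1.02085749 -0.18756029]
[ 327    0   82  112 1620] [365.2537037  51.5845679]
[  0  94  36  61 634] [ 23.22239748 122.3533123 ]
[  31  105   41   46 1059] [ 53.40321058 124.55807365]
[ 232  163   54   63 2312] [257.57136678 190.83823529]
[393 176  41  77 308] [411.58766234 212.00974026]
[ 86 202  28  43 790] [ 99.02531646 223.33417722]
[    0   229   512   155 39178] [218.30524784 331.50372658]
[249 244  23  30 674] [259.97032641 258.46142433]
[250 318  20  24 384] [259.57291667 331.60677083]
```

View pics/wrist6.png

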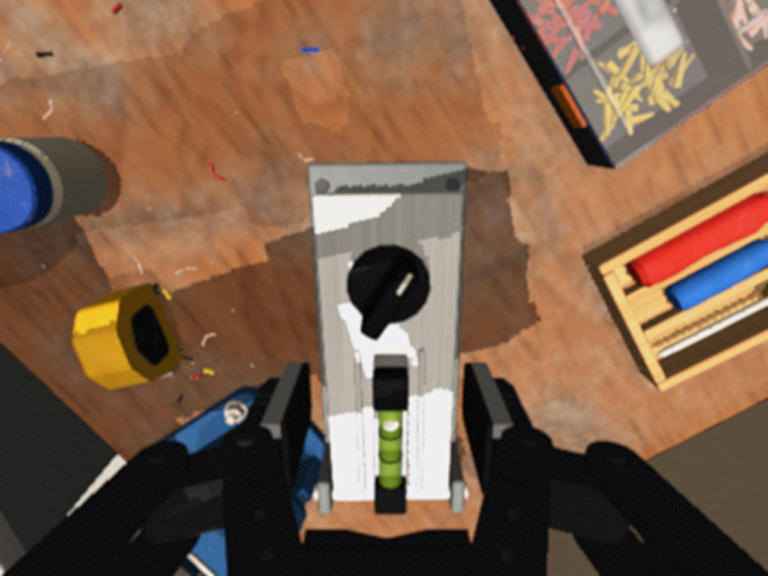

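```bash
python3 - <<'E'
from h import *
im=cv2.imread("pics/w6raw.png")[150:240,215:305]
im=np.clip(im.astype(float)*1.0,0,255)
im=(255*(im/255)**0.5).astype(np.uint8)
cv2.imwrite("pics/k6.png",cv2.resize(im,None,fx=6.6,fy=6.6,interpolation=cv2.INTER_CUBIC))
E
```

```text
(no output)
```

View pics/k6.png

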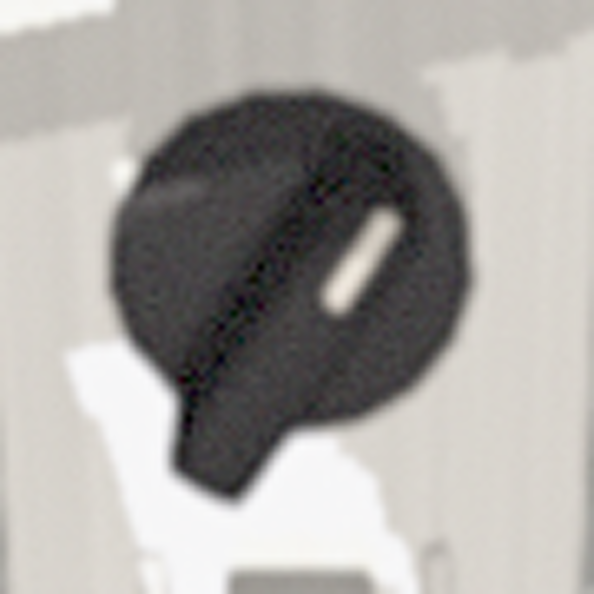

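```bash
python3 - <<'E'
from h import *
import pickle;W=pickle.load(open("w6.pkl","rb"))
f=lambda x,y:(215+(x+.5)/6.6-.5,150+(y+.5)/6.6-.5)
o,d=ray(W,*f(291,262)); print("flange by size",o+d*0.273)
print("flange",onz(W,*f(291,262),.087))
zt=.111
a=onz(W,*f(180,465),zt);b=onz(W,*f(238,500),zt);print(a,b,np.linalg.norm(a-b),"end mid",(a+b)/2)
s0=onz(W,*f(335,300),zt);s1=onz(W,*f(390,215),zt);v=s1-s0;print("stripe",s0,s1,np.degrees(np.arctan2(v[1],v[0])))
c=onz(W,*f(285,430),zt);v=c-b;print("edge",np.degrees(np.arctan2(v[1],v[0])))
for ang in (44,47):
  u=np.array([np.cos(np.radians(ang)),np.sin(np.radians(ang)),0]);print("axis from end",(a+b)/2+.022*u)
for p in [(0,0)]:pass
# level ends in this view (raw px): block top centers
for px in[(260,251),(260,338)]:print("lvl",onz(W,*px,.09))
E
```

```text
flange by size [0.58006298 0.15558122 0.07709901]
flange [0.58075787 0.15878362 0.087     ]
[0.56392263 0.1446515  0.111     ] [0.56961008 0.13867127 0.111     ] 0.008252896737016489 end mid [0.56676635 0.14166139 0.111     ]
stripe [0.58638637 0.16089161 0.111     ] [0.59472084 0.16954874 0.111     ] 46.08788614939806
edge 45.37041831648816
axis from end [0.58259183 0.15694387 0.111     ]
axis from end [0.58177032 0.15775117 0.111     ]
lvl [0.56932736 0.1030642  0.09      ]
lvl [0.54797492 0.00832201 0.09      ]
```

The bar lies at 46° (knob ≈ +1), with its axis near (0.5815, 0.158) and the flange top at about z = 0.086. These match the shelf geometry. I'll use jaw direction 136°, so the wrist camera sits over the level.

```bash
python3 - <<'E'
from h import *
go([.5815,.158,.17],136)
E
python3 -m jog '[[0.2,-0.005,0,0.001,-0.149],[0.2,-0.005,0,0.002,-0.298],[0.2,-0.005,0,0.002,-0.447],[0.2,-0.005,0,0.002,-0.596],[0.2,0,0,0.002,-0.745],[0.2,0,0,0.002,-0.894],[0.2,0,0,0.002,-1.043],[0.2,0,0,0.002,-1.192],[0.2,0,0,0.002,-1.341],[0.2,0,0,0.002,-1.49],[0.2,0,0,0.002,-1.639],[0.2,0,0,0.002,-1.788],[0.2,0.01,0,0.002,-1.937],[0.2,0.02,0,0.002,-2.086],[0.2,0.03,0,0.002,-2.235],[0.2,0.037,0,0.002,-2.384],[0.2,0.037,0,0.002,-2.533],[0.2,0.037,0,0.002,-2.598],[0.2,0.037,0,0.002,-2.598],[0.2,0.037,0,0.002,-2.598]]'
python3 - <<'E'
from h import *
go([.5815,.158,.106],136)
o=env.observe();print(o['q'].round(1))
W=env.camera_model("wrist");im=env.get_image("wrist")[:,:,::-1].copy()
cv2.imwrite(f"pics/wrist7.png",cv2.resize(im,None,fx=1.5,fy=1.5,interpolation=cv2.INTER_CUBIC))
E
```

```text
rows shift [ 0.0378 -0.0002  0.0024] psi now -12.88 yaw -2.5984
time_s: 9.9
position: [0.5813, 0.1588, 0.171]
tool_rot: [[0.0, -0.696, -0.718], [-0.0, -0.718, 0.696], [-1.0, -0.0, -0.0]]
ft_force: [0.0, -0.4, -0.9]
grip_width: 0.0508
rows shift [ 0.065   0.0004 -0.0007] psi now 135.91 yaw -0.0016
[   4.    30.4   72.5   -0.    77.1 -131.9]
```

View pics/wrist7.png

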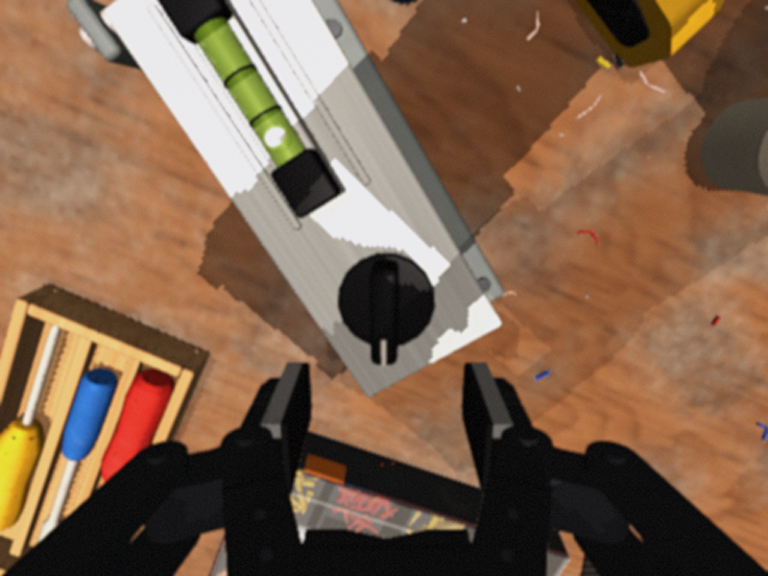

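The bar is lined up with the jaws at column 257, and the bubble is visible at (183,91) raw. A quick check of its centre along the bar, then down.

```bash
python3 - <<'E'
from h import *
W=env.camera_model("wrist")
a=onz(W,385/1.5,262/1.5,.111);b=onz(W,384/1.5,362/1.5,.111);print(a,b,np.linalg.norm(a-b),(a+b)/2)
print(onz(W,386/1.5,300/1.5,.087))
E
python3 -m jog '[[0,0.03,0.0005,-0.0007,0],[0,0.05,0.0005,-0.0007,0],[0,0.06,0.0005,-0.0007,0],[0,0.064,0.0005,-0.0007,0],[0,0.064,0.0005,-0.0007,0]]'
```

```text
[0.56171119 0.13803018 0.111     ] [0.59448354 0.17120805 0.111     ] 0.04663472497146072 [0.57809736 0.15461912 0.111     ]
[0.57934642 0.15686346 0.087     ]
time_s: 10.45
position: [0.5816, 0.1584, 0.1071]
tool_rot: [[0.0, -0.694, -0.72], [0.0, -0.72, 0.694], [-1.0, -0.0, -0.0]]
ft_force: [0.1, -0.0, -0.6]
grip_width: 0.0426
```

```bash
python3 -m jog '[[0,0,0.0015,0,0],[-0.5,0,0.0015,0,0],[-1,0,0.0015,0,0],[-1,0,0.0015,0,0],[-1,0,0.0015,0,0],[-1,0,0.0015,0,0],[-1,0,0.0015,0,0]]' 40
python3 - <<'E'
from h import *
R=env.observe()['tool_rot'];print("shift for shelf +y 3mm:",R.T@(np.array([.22,.975,0])*.003))
for n in("wrist","scene"):
  cv2.imwrite(f"pics/{n}8.png",env.get_image(n)[:,:,::-1])
E
```

```text
time_s: 11.15
position: [0.5806, 0.1573, 0.107]
tool_rot: [[0.001, -0.694, -0.72], [0.0, -0.72, 0.694], [-1.0, -0.001, -0.0]]
ft_force: [2.6, 0.3, 0.5]
grip_width: 0.0112
shift for shelf +y 3mm: [ 9.63468525e-07 -2.56387524e-03  1.55491731e-03]
```

View pics/wrist8.png

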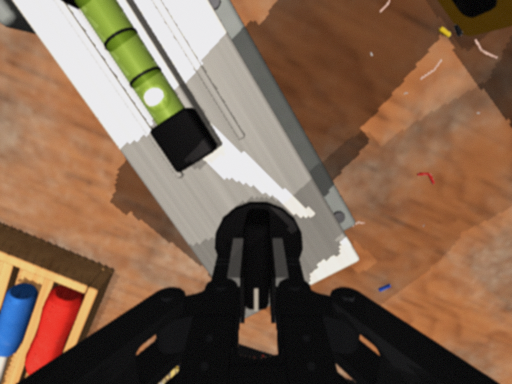

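View pics/scene8.png

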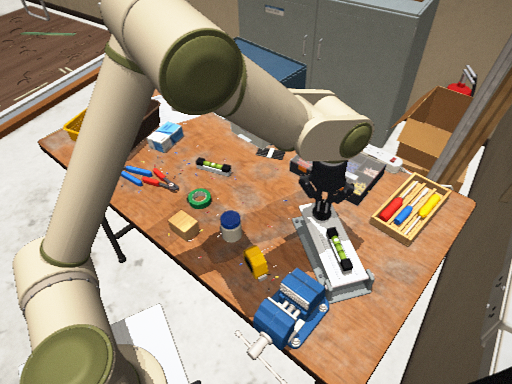

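Grip closed on the bar at 11 mm, and both cameras see the bubble: wrist (153,97), between a ring and the knob-side block. Now pressing down in steps.

```bash
python3 -m jog '[[-1,0.002,-0.0003,0.0002,0],[-1,0.004,-0.0006,0.0004,0],[-1,0.006,-0.0010,0.0006,0],[-1,0.006,-0.001,0.0006,0],[-1,0.006,-0.001,0.0006,0]]'
python3 -m jog '[[-1,0.0015,-0.0003,0.0002,0],[-1,0.003,-0.0006,0.0004,0],[-1,0.003,-0.0006,0.0004,0],[-1,0.003,-0.0006,0.0004,0]]'
```

```text
time_s: 11.75
position: [0.5808, 0.1584, 0.1011]
tool_rot: [[0.001, -0.694, -0.72], [-0.0, -0.72, 0.694], [-1.0, -0.0, -0.0]]
ft_force: [3.6, 0.3, 3.3]
grip_width: 0.0113
time_s: 12.15
position: [0.581, 0.1588, 0.0984]
tool_rot: [[0.001, -0.694, -0.72], [-0.001, -0.72, 0.694], [-1.0, -0.0, -0.001]]
ft_force: [2.7, -2.7, 7.4]
grip_width: 0.0113
```

```bash
python3 -m jog '[[-1,0.001,-0.0002,0.0001,0],[-1,0.002,-0.0004,0.0002,0],[-1,0.002,-0.0004,0.0002,0],[-1,0.002,-0.0004,0.0002,0],[-1,0.002,-0.0004,0.0002,0]]'
python3 - <<'E'
from h import *
cv2.imwrite("pics/wrist9.png",env.get_image("wrist")[:,:,::-1])
s=[env.observe()['ft_force']]
cv2.imwrite("pics/scene9.png",env.get_image("scene")[:,:,::-1])
s.append(env.observe()['ft_force'])
cv2.imwrite("pics/side9.png",env.get_image("side")[:,:,::-1])
crop("pics/side9.png",170,90,100,90,6,"pics/si9.png")
print(s)
E
```

```text
time_s: 12.65
position: [0.581, 0.1589, 0.0967]
tool_rot: [[0.001, -0.694, -0.72], [-0.001, -0.72, 0.694], [-1.0, 0.0, -0.001]]
ft_force: [1.8, -3.8, 9.8]
grip_width: 0.0112
[array([ 1.02206526, -3.93748404,  9.3773243 ]), array([ 1.60973642, -4.07038827,  9.18190234])]
```

View pics/wrist9.png

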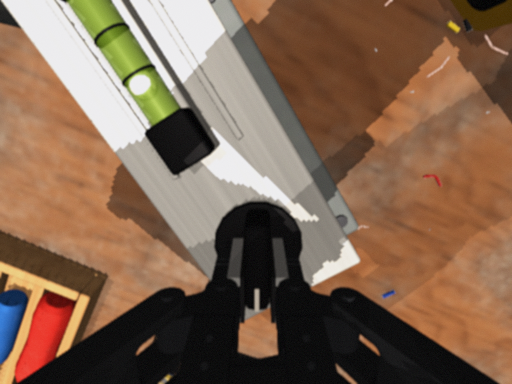

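View pics/si9.png

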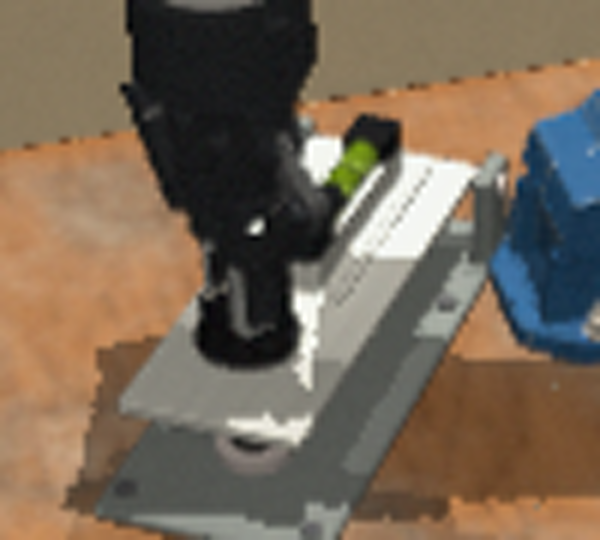

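Wrist view: the foot is standing at about 9.5 N. The bubble is at (140,83), still off to the knob side of the ring midpoint near (117,54). Turning clockwise 0.6 rad first, following down 3.6 mm.

```bash
python3 -m jog '[[-1,0.0006,0,0,0.1],[-1,0.0012,0,0,0.2],[-1,0.0018,-0.0002,0.0001,0.3],[-1,0.0024,-0.0004,0.0002,0.4],[-1,0.003,-0.0006,0.0003,0.5],[-1,0.0036,-0.0008,0.0004,0.6],[-1,0.0036,-0.0008,0.0004,0.6],[-1,0.0036,-0.0008,0.0004,0.6],[-1,0.0036,-0.0008,0.0004,0.6],[-1,0.0036,-0.0008,0.0004,0.6],[-1,0.0036,-0.0008,0.0004,0.6],[-1,0.0036,-0.0008,0.0004,0.6],[-1,0.0036,-0.0008,0.0004,0.6],[-1,0.0036,-0.0008,0.0004,0.6],[-1,0.0036,-0.0008,0.0004,0.6],[-1,0.0036,-0.0008,0.0004,0.6]]'
python3 - <<'E'
from h import *
cv2.imwrite("pics/wrist10.png",env.get_image("wrist")[:,:,::-1])
cv2.imwrite("pics/scene10.png",env.get_image("scene")[:,:,::-1])
crop("pics/scene10.png",300,195,70,70,8,"pics/sc10.png")
E
```

```text
time_s: 14.4
position: [0.5817, 0.1591, 0.0932]
tool_rot: [[0.002, -0.979, -0.202], [-0.002, -0.202, 0.979], [-1.0, -0.001, -0.002]]
ft_force: [3.3, -7.1, 9.2]
grip_width: 0.011
```

View pics/wrist10.png

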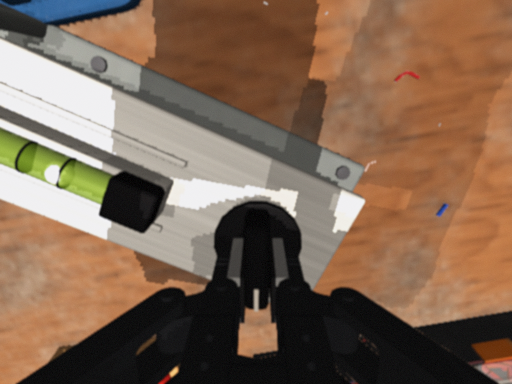

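View pics/sc10.png

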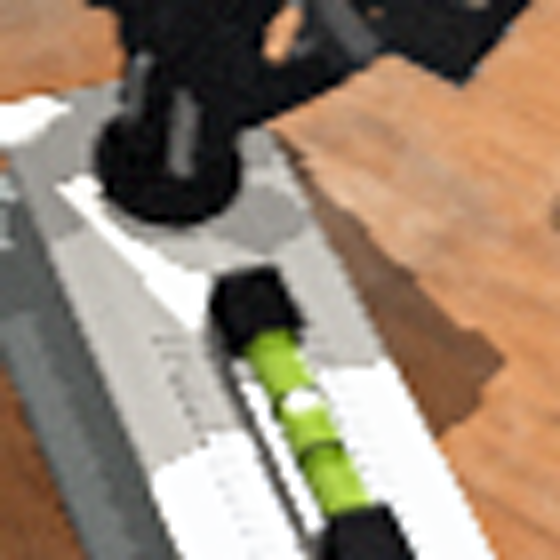

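```bash
python3 - <<'E'
from h import *
crop("pics/wrist10.png",0,110,180,130,4,"pics/w10z.png")
E
```

```text
(no output)
```

View pics/w10z.png

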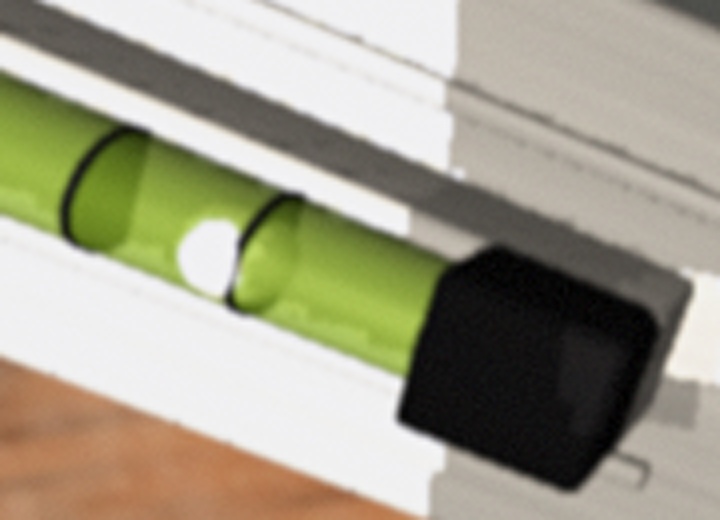

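The zoom shows the bubble straddling the knob-side ring, about +9.4 mm off centre. That fits 11.4 mm/rad, so about 0.8 rad more is needed. I'll turn on, following down 4.8 mm and easing the side force a little.

```bash
python3 -m jog '[[-1,0.0006,0,-0.0002,0.1],[-1,0.0012,0,-0.0004,0.2],[-1,0.0018,0,-0.0006,0.3],[-1,0.0024,0,-0.0008,0.4],[-1,0.003,0,-0.001,0.5],[-1,0.0036,0,-0.001,0.6],[-1,0.0042,0,-0.001,0.7],[-1,0.0048,0,-0.001,0.8],[-1,0.0048,0,-0.001,0.8],[-1,0.0048,0,-0.001,0.8],[-1,0.0048,0,-0.001,0.8],[-1,0.0048,0,-0.001,0.8],[-1,0.0048,0,-0.001,0.8],[-1,0.0048,0,-0.001,0.8],[-1,0.0048,0,-0.001,0.8],[-1,0.0048,0,-0.001,0.8],[-1,0.0048,0,-0.001,0.8],[-1,0.0048,0,-0.001,0.8],[-1,0.0048,0,-0.001,0.8],[-1,0.0048,0,-0.001,0.8]]'
python3 - <<'E'
from h import *
print(env.observe()['q'].round(1))
for n in("wrist","scene","side"):cv2.imwrite(f"pics/{n}11.png",env.get_image(n)[:,:,::-1])
crop("pics/scene11.png",315,215,50,60,10,"pics/sc11.png")
crop("pics/side11.png",170,90,100,90,6,"pics/si11.png")
E
```

```text
time_s: 16.5
position: [0.5817, 0.1584, 0.0883]
tool_rot: [[0.001, -0.827, 0.562], [-0.002, 0.562, 0.827], [-1.0, -0.002, -0.001]]
ft_force: [2.0, -5.4, 9.2]
grip_width: 0.0111
[  4.   35.5  78.3  -0.1  66.2 -51.7]
```

View pics/wrist11.png

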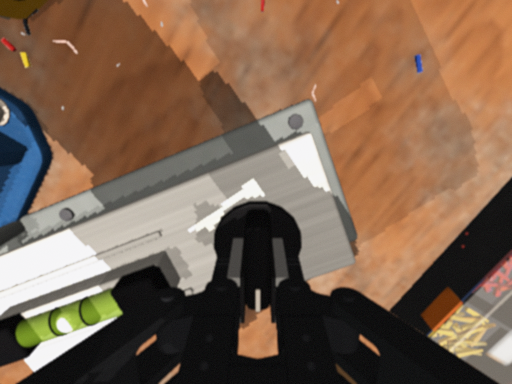

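View pics/sc11.png

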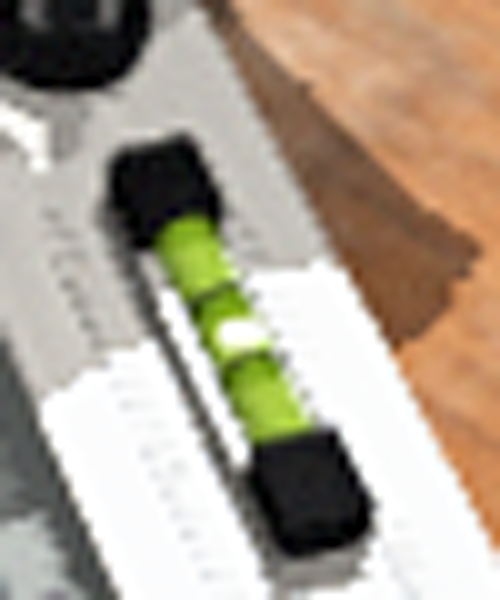

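View pics/si11.png

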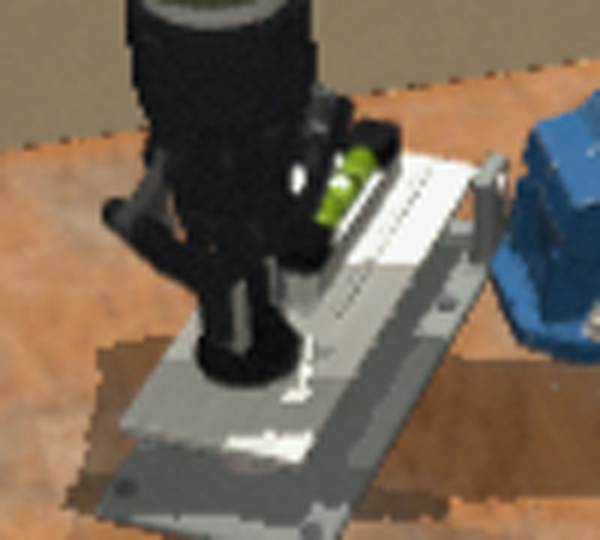

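```bash
python3 - <<'E'
from h import *
crop("pics/wrist11.png",0,275,140,90,5,"pics/w11z.png")
E
```

```text
(no output)
```

View pics/w11z.png

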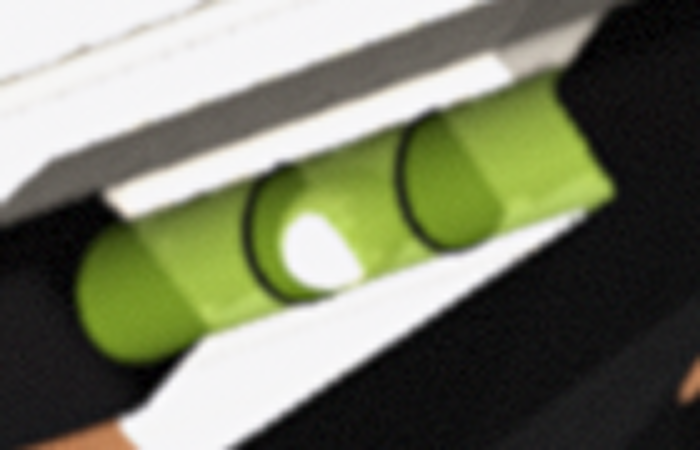

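The bubble is now between the rings. To get a number, I'll intersect pixel rays with the vial's cylinder and read the along-axis coordinate of the ring arcs and the white bubble.

```bash
cat > unroll.py <<'E'
from h import *
def unroll(imgs,cm,c,u,r,name,win=None):
    # c point on axis, u axis; sample surface: s along, phi around top
    u=np.array([u[0],u[1],0]);u/=np.linalg.norm(u);x=np.array([u[1],-u[0],0]);z=np.array([0,0,1.])
    S=np.arange(-.035,.035,.00025);F=np.radians(np.arange(-90,91,2))
    P=c+S[None,:,None]*u+r*(np.sin(F)[:,None,None]*x+np.cos(F)[:,None,None]*z)
    q=(P-cm['origin'])@np.array(cm['orientation'])
    mu=(cm['cx']-cm['fx']*q[...,0]/q[...,2]).astype(np.float32);mv=(cm['cy']+cm['fy']*q[...,1]/q[...,2]).astype(np.float32)
    n=cm['origin']-P; vis=(n*(np.sin(F)[:,None,None]*x+np.cos(F)[:,None,None]*z)).sum(-1)>0
    o=cv2.remap(imgs,mu,mv,cv2.INTER_CUBIC); o[~vis]=(255,0,255)
    o=cv2.resize(o,None,fx=2.8,fy=2.8,interpolation=cv2.INTER_NEAREST)
    for k in range(-30,31,10): cv2.line(o,(int((k/1000+.035)/.00025*2.8),0),(int((k/1000+.035)/.00025*2.8),8),(0,0,255),2)
    cv2.imwrite(name,o)
E
python3 - <<'E'
from unroll import *
c=np.array([.5567,.0501,.075]);u=(.2214,.975)
W=env.camera_model("wrist");S=env.camera_model("scene")
a="pics/uw.png";b="pics/us.png"
unroll(cv2.imread("pics/wrist11.png"),W,c,u,.008,a)
unroll(cv2.imread("pics/scene11.png"),S,c,u,.008,b)
cv2.imwrite("pics/u11.png",np.vstack([cv2.imread(a),cv2.imread(b)]))
E
```

```text
(no output)
```

View pics/u11.png

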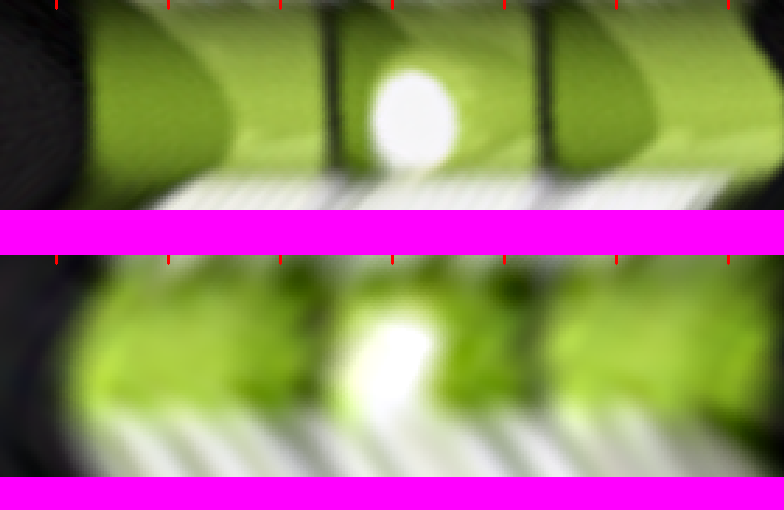

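The unrolled views show rings 18.9 mm apart, as they should be. The bubble is at -2.1 mm (wrist) and about -2.6 mm (scene), towards the hinge, so it went slightly past. I'll turn back 0.2 rad counter-clockwise, rise 1.2 mm and let it settle.

```bash
python3 -m jog '[[-1,-0.0006,0,0,-0.1],[-1,-0.0011,0,0,-0.2],[-1,-0.0011,0,0,-0.2],[-1,-0.0011,0,0,-0.2],[-1,-0.0011,0,0,-0.2],[-1,-0.0011,0,0,-0.2],[-1,-0.0011,0,0,-0.2],[-1,-0.0011,0,0,-0.2],[-1,-0.0011,0,0,-0.2],[-1,-0.0011,0,0,-0.2],[-1,-0.0011,0,0,-0.2],[-1,-0.0011,0,0,-0.2],[-1,-0.0011,0,0,-0.2],[-1,-0.0011,0,0,-0.2],[-1,-0.0011,0,0,-0.2],[-1,-0.0011,0,0,-0.2],[-1,-0.0011,0,0,-0.2],[-1,-0.0011,0,0,-0.2],[-1,-0.0011,0,0,-0.2],[-1,-0.0011,0,0,-0.2]]'
python3 - <<'E'
from unroll import *
c=np.array([.5567,.0501,.075]);u=(.2214,.975)
W=env.camera_model("wrist");S=env.camera_model("scene")
cv2.imwrite("pics/wrist12.png",env.get_image("wrist")[:,:,::-1]);cv2.imwrite("pics/scene12.png",env.get_image("scene")[:,:,::-1])
a="pics/uw2.png";b="pics/us2.png"
unroll(cv2.imread("pics/wrist12.png"),W,c,u,.008,a)
unroll(cv2.imread("pics/scene12.png"),S,c,u,.008,b)
cv2.imwrite("pics/u12.png",np.vstack([cv2.imread(a),cv2.imread(b)]))
E
```

```text
time_s: 18.65
position: [0.5818, 0.1585, 0.0895]
tool_rot: [[0.001, -0.922, 0.386], [-0.001, 0.386, 0.922], [-1.0, -0.002, -0.001]]
ft_force: [2.5, -6.5, 9.6]
grip_width: 0.011
```

View pics/u12.png

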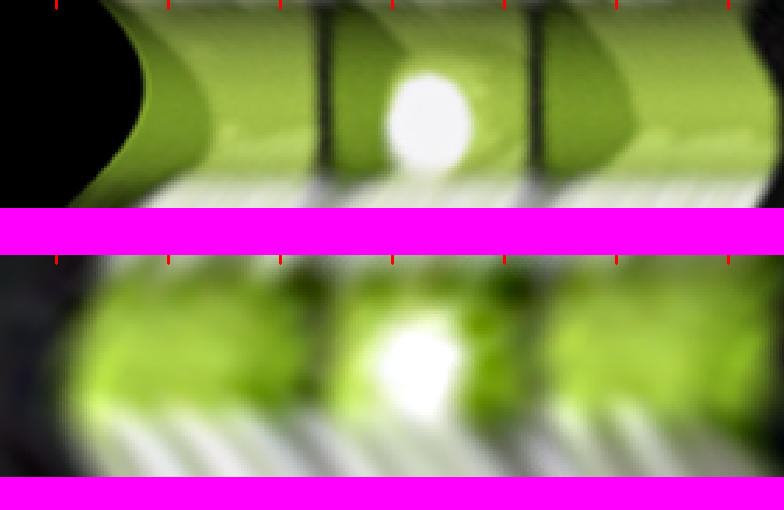

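View pics/wrist12.png

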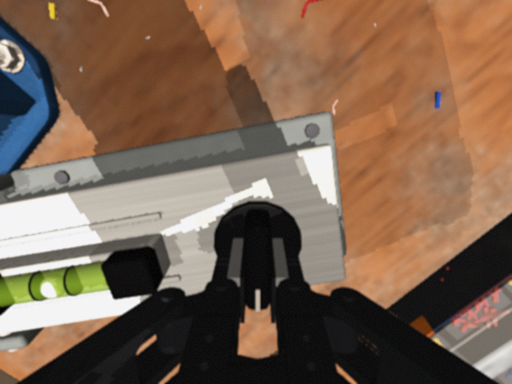

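The bubble is centred: 0.0 mm (wrist), about -0.3 mm (scene). Vertical force is 9.6 N. I'll hold one more second to confirm it's steady, then hand in.

```bash
python3 -m jog '[[-1,0,0,0,0],[-1,0,0,0,0],[-1,0,0,0,0],[-1,0,0,0,0],[-1,0,0,0,0],[-1,0,0,0,0],[-1,0,0,0,0],[-1,0,0,0,0],[-1,0,0,0,0],[-1,0,0,0,0]]'
python3 - <<'E'
from unroll import *
c=np.array([.5567,.0501,.075]);u=(.2214,.975)
W=env.camera_model("wrist");i=env.get_image("wrist")[:,:,::-1].copy()
unroll(i,W,c,u,.008,"pics/uw3.png")
E
```

```text
time_s: 19.75
position: [0.5818, 0.1585, 0.0895]
tool_rot: [[0.001, -0.922, 0.386], [-0.001, 0.386, 0.922], [-1.0, -0.002, -0.001]]
ft_force: [2.2, -5.5, 9.4]
grip_width: 0.011
```

View pics/uw3.png

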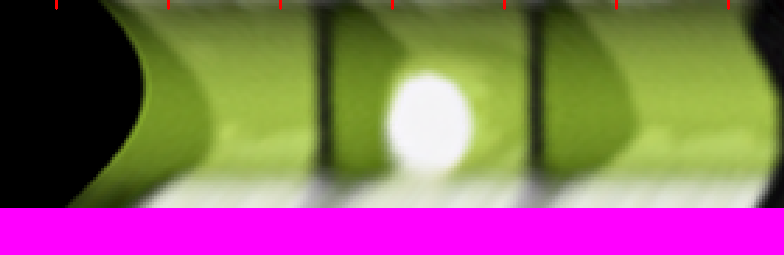

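Steady: blob centre 430, ring midpoint 430. Handing in.

```bash
python3 -c "
from rig import env
print(env.close_job()); o=env.observe(); print(o['time_s'],o['ft_force'],o['grip_width'])"
```

```text
the job is handed in; nothing more can be done
None
the job is handed in; nothing more can be done
```

I laid the right-hand level in the shelf channel. I then gripped the bar knob, pressed the foot onto its pad and turned the knob about 1.4 rad clockwise, then 0.2 rad back. The job was handed in at about 19.8 s, still gripping and pressing.

- **Bubble:** centred to about 0.0 mm in the wrist view and about -0.3 mm in the coarser scene view. In the wrist view it was steady over a further 1 s of holding.
- **Press and grip:** 9.4 N vertical at the wrist, with the fingers closed on the bar at 11 mm. I inferred that the foot is on its pad from how the force rose as I pressed; I did not measure it directly.
- **Side force:** about 6 N remained on the knob and I did not remove it.
- **Level:** it looked straight and central between the lips when I released it. I saw no sign of it shifting afterwards.
- **Bystanders:** I touched none of them and kept the arm clear, but did not re-measure their positions.

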